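# Cam the punching board tight in its tray

## Task

Slide the loose white punching board along its tray until the T-head of its stud is inside the open mouth of the steel cam and the board just meets the two rubber pads, then turn the cam clockwise by its bar until its curved slot has drawn the board snugly onto the pads: firm, but not forced. Let go and leave the other things on the bench alone.

Things in the scene. Friction and masses are not known exactly. Their poses are not given: they have to be found in the camera images.
- tray: Fixed plywood tray, plate 320 x 190 x 10 mm. Origin: underside, on its middle line. +x: the way the board slides to the cam. Guide rails 143 mm apart, tops 32 mm above the bench. Cam axis at x = 85, y = 0 mm. Posts at x about 72, y = +-58 mm carry springy rubber pads facing the board; how far they reach differs by up to 7 mm between starts, unmeasured, and so does the cam angle that makes it tight
- board: Loose board 150 (x) x 140 (y) x 30 mm, 0.4 to 0.6 kg, white plastic, flat on the tray plate between the rails, 1.5 mm play each side. Origin: centre of its underside, 10 mm above the bench; +x to the cam. It starts 30 to 60 mm short of the pads. It meets them with its origin at x = -38 to -31 mm in the tray's frame; the stud head is then in reach of the cam wall
- board_batten (a point): Centre of the wooden batten standing on the board's top, by which the board is gripped and slid: 18 mm (board x) x 70 mm (board y) x 30 mm high; this point is 55 mm above the bench and 30 mm behind the board's origin
- stud_head (a point): Centre of the steel T-head (upright round bar, 10 mm across, 24 mm high) at the end of the 6 mm thick stud in the board's front edge, on the board's middle line, 102 mm ahead of the board's origin, 28 mm above the bench
- cam: Steel cam: a slotted cup 70 mm across, 38 mm high, under a grip bar, turning about the upright axis at its origin (on the tray plate). Its mouth, 26 mm wide, opens along the cam's own -x. From the mouth on, the inside of its wall runs from 27 to 13 mm from the axis, 5 mm nearer per rad, with a level slot for the stud's neck, and so draws the T-head in. Friction keeps it where it is left
- cam_bar (a point): Centre of the cam's grip bar, on the cam's axis, 62 mm above the bench: 66 mm long (cam x) x 12 mm (cam y) x 28 mm high, its top 76 mm above the bench
- cam_turn (a joint): Angle of the cam in rad: 0 = mouth straight towards the board, growing clockwise seen from above, up to 3.1. It starts within 0.15 of 0, where the T-head can enter. The wall takes hold of the T-head between about 0.6 and 2.4 rad; the pads then yield 1 mm per 20 N. Free turning takes about 0.04 N m, snug and firm 0.25 to 0.4 N m; over 0.6 N m strains the stud
- finish_jar: Amber jar with a white cap, 52 mm across, 75 mm high, standing beside the tray, a bystander. Origin: centre of its base
- mallet: Hammer 230 mm long lying beside the tray, a bystander. Origin: underside near its middle; handle along its -x
- skiving_knife: Broad leather knife 180 mm long lying beside the tray, a bystander. Origin: underside near its middle; handle along its -x
Mind the look-alikes: they are no part of the job. Of the things shaped like the board, the white one is meant.

How it is judged:
On the way, in this order (a step that is already met when the one before it is completed fails the run):
1. the T-head of the stud is inside the cam's mouth, before the cam has been turned to draw it (horizontal distance between stud_head and cam below 0.0225 m and value of joint cam_turn below 0.45 rad), for 0.1 s.
2. the cam has been turned until its slot pulls on the stud (contact force between cam and board above 12 N and value of joint cam_turn above 0.7 rad), for 0.2 s.
At the end, for the whole second after the job is handed in: The white board lies flat in its tray at rest, its T-head held in the cam's slot within 22 mm of the cam's axis, the cam turned more than 0.7 rad and pulling on the stud with 15 to 46 N (contact force between cam and board between 15 and 46 N and value of joint cam_turn above 0.7 rad and horizontal distance between stud_head and cam below 0.022 m and z of board in the frame of tray below 0.013 m and linear speed of board below 0.01 m/s); the robot touches nothing.
It fails at once if the stud overstrained: cam and board press on each other with more than 60 N (contact force between cam and board above 60 N).
It fails at once if a bystander (jar, hammer or knife) pushed more than 30 mm (distance of any of finish_jar, mallet, skiving_knife from where it was at the start of the episode above 0.03 m).
It also fails if it takes over 72 s, if anything falls off the work surface, if the arm or the gripper's body presses on something with over 40 N, if the wrist force passes 120 N, or if a joint passes its speed limit or range.

## Robot

A 6-joint arm with a two-finger parallel gripper is mounted at the origin on the work surface. World frame = base frame: x ahead of the robot, y to its left, z up, the work surface at z = 0. Lengths are in m, angles in rad, forces in N, time in s.
With the tool pointing down it reaches from about 0.25 to 0.775 m from the base axis. Payload 8.9 kg.
Tool frame: the origin (TCP) lies midway between the tips of the shut fingers; the grasp point (between the pads) lies 19 mm behind it; z points along the fingers, y is the direction in which the jaws open and shut (so a half turn about z gives the same grasp; the last joint's range is limited). The gripper opens to 85 mm and grips with 20 to 120 N. Pads are 22 mm wide; open, the fingers measure 114 mm over their backs; the gripper's body (76 mm by 85 mm) begins 54 mm behind the grasp point. The pads swing forward as they close: fully open they stand 13 mm farther back than shut.
Start: joints at [-1.244, 0.291, -0.153, 1.127, 0, 1.431], TCP at [0.236, -0.469, 0.231] pointing down, gripper open.
Joint ranges: [-2.52, 2.52], [-0.91, 1.74], [-1.3, 1.37], [-1.96, 2.02], [-1.52, 1.47], [-3.14, 3.14]. Speed limits (rad/s): [2.22, 2.22, 2.79, 3.14, 3.14, 3.14].

## Interface

Orientations are given as a unit quaternion [w, x, y, z].
In Python, from rig import ctrl gives the robot as it stands. Calls block until the motion is done:
- ctrl.goto(position, orientation): joint-space move of the TCP to a pose.
- ctrl.move_linear(position, ori=None, rate=0.15, until_force=None): straight line of the TCP; ori=None keeps the orientation; rate is the mean speed in m/s. With until_force (N) it stops when the force on the tool has changed by that much, and returns True; else False.
- ctrl.move_joints(angles): joint-space move.
- ctrl.gripper_to(opening, grip_force=None): finger opening in m; grip_force is the grip in N (None keeps the last); returns when the fingers have stopped.
- ctrl.pause(seconds).
- ctrl.ik(position, orientation): joint angles nearest the present ones, or None.
- ctrl.observe(): the state.
- ctrl.snapshot(name): name is "scene" or "top"; returns a dict with "image" (480x640x3 uint8, red, green, blue), "fx", "fy", "cx", "cy" (pixels), "D" ([k1, k2, p1, p2, k3] as OpenCV has them; the pictures are not rectified), "rvec" (rotation vector, rad) and "tvec" (3), from world to camera coordinates, as OpenCV has them. Camera axes: x right, y down, z forward; pixel columns grow to the right and rows downward; lengths in m; the calibration is good to about 2 mm. A picture is of the moment at which its call begins. There is no depth.
A pose or a line that the arm cannot do raises ctrl.IKError and nothing moves.
- ctrl.close_job(): hands the job in, once; it reports no verdict.
The state is a dict: "time": time; "q": joint angles; "joint_vel": joint speeds; "joint_efforts": joint torques, N m; "ee_pos": TCP position; "tool_rot": TCP orientation; "force": force on the tool from outside, world axes, zero at the start; "ft_torque": the same for the moment, N m; "grip_width": finger opening in m.
Only numpy, scipy, OpenCV 4.12 (cv2) and the standard library are available. Lean on these libraries where they do the work, as an engineer would, in place of code of your own. Each camera call takes 0.05 s, during which the arm holds its last target.

## Working session

There is one attempt and no reset: what is moved stays moved. The work goes in short steps, each a Python script; the robot and the scene stay as the last script left them, time stands still between calls to the robot, and variables do not carry over. Pictures are saved under pics/ and viewed, and the job is handed in when it is done.

```bash
ls; mkdir -p pics
python3 - <<'E'
from rig import ctrl
import cv2
for n in("scene","top"):
    s=ctrl.snapshot(n); cv2.imwrite(f"pics/{n}0.png",s["image"][:,:,::-1])
    print(n,{k:v for k,v in s.items() if k!="image"})
print(ctrl.observe())
E
```

```text
pics
scene {'fx': 476.91764084267317, 'fy': 476.91764084267317, 'cx': 324.5768564562435, 'cy': 244.36589859240195, 'D': array([-0.11896051,  0.        ,  0.        ,  0.        ,  0.        ]), 'rvec': array([ 1.01541903,  2.49674509, -0.97809927]), 'tvec': array([ 0.49424235, -0.17553668,  1.28660868])}
top {'fx': 500.51283493914883, 'fy': 500.51283493914883, 'cx': 323.37553834292345, 'cy': 234.3500034583497, 'D': array([0.03420061, 0.        , 0.        , 0.        , 0.        ]), 'rvec': array([ 2.15241579, -2.2176894 ,  0.10245094]), 'tvec': array([-0.08314857,  0.56110568,  1.18819636])}
{'time': 0.1, 'q': array([-1.24429318e+00,  2.91210569e-01, -1.54033523e-01,  1.12668677e+00,
        6.55018603e-07,  1.43149139e+00]), 'joint_vel': array([-7.91078800e-04, -1.59553197e-03,  2.14578986e-03, -1.76588561e-05,
       -7.21272304e-04, -9.10627064e-04]), 'joint_efforts': array([ 1.03141578e-03, -5.37977886e+01,  3.31917894e+01,  9.27788235e-03,
       -2.92829400e-04,  2.13305512e-06]), 'ee_pos': array([ 0.23568012, -0.4687042 ,  0.23080314]), 'tool_rot': array([-5.64813446e-04,  9.73000077e-01,  2.30804089e-01, -5.26920119e-05]), 'force': array([ 0.10629355,  0.7621349 , -0.39901466]), 'ft_torque': array([-0.00866075,  0.04221545, -0.05417175]), 'grip_width': 0.08507569709221816}
```

View pics/top0.png

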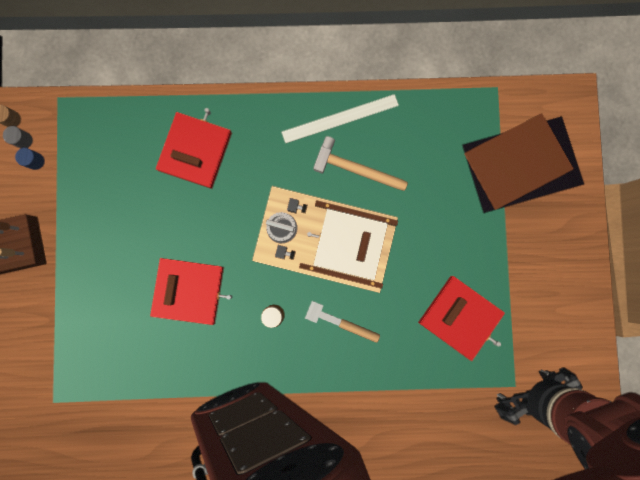

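View pics/scene0.png

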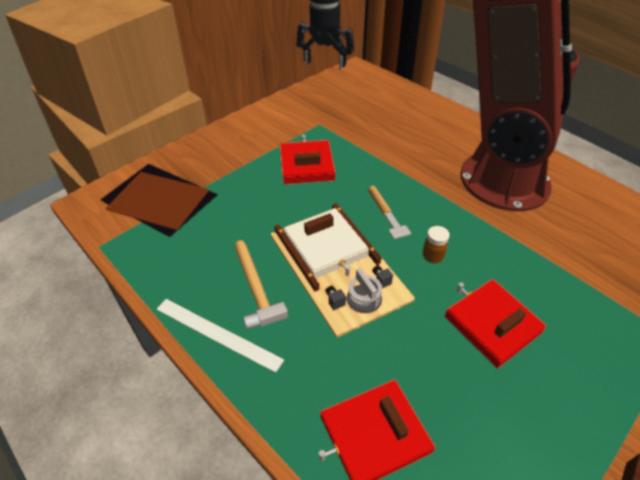

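The top view shows four boards: white at (350,243) in the tray, and red ones at (194,150), (187,291) and (461,317). The white one is meant: right colour, and it sits between the rails facing the cam at (282,228). The hammer is at (360,165), the knife at (342,322) and the jar at (271,317). I'll confirm this in an enlarged crop.

```bash
cat > h.py <<'E'
import numpy as np,cv2
def ray(s,uv):
    K=np.array([[s["fx"],0,s["cx"]],[0,s["fy"],s["cy"]],[0,0,1.]])
    R=cv2.Rodrigues(np.array(s["rvec"]))[0]; t=np.array(s["tvec"])
    n=cv2.undistortPoints(np.array(uv,float).reshape(-1,1,2),K,np.array(s["D"])).reshape(-1,2)
    d=np.c_[n,np.ones(len(n))]@R
    return -R.T@t,d
def onz(s,uv,z):
    o,d=ray(s,uv); return o+d*((z-o[2])/d[:,2])[:,None]
def proj(s,P):
    K=np.array([[s["fx"],0,s["cx"]],[0,s["fy"],s["cy"]],[0,0,1.]])
    return cv2.projectPoints(np.array(P,float).reshape(-1,1,3),np.array(s["rvec"]),np.array(s["tvec"]),K,np.array(s["D"]))[0].reshape(-1,2)
E
python3 - <<'E'
from rig import ctrl
import cv2,pickle
from h import *
s=ctrl.snapshot("top");c=ctrl.snapshot("scene");pickle.dump((s,c),open("s0.pkl","wb"))
cv2.imwrite("pics/topcrop.png",cv2.resize(s["image"][180:300,245:405,::-1],None,fx=5,fy=5,interpolation=cv2.INTER_CUBIC))
cv2.imwrite("pics/scenecrop.png",cv2.resize(c["image"][195:345,265:425,::-1],None,fx=4,fy=4,interpolation=cv2.INTER_CUBIC))
E
```

```text
(no output)
```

View pics/topcrop.png

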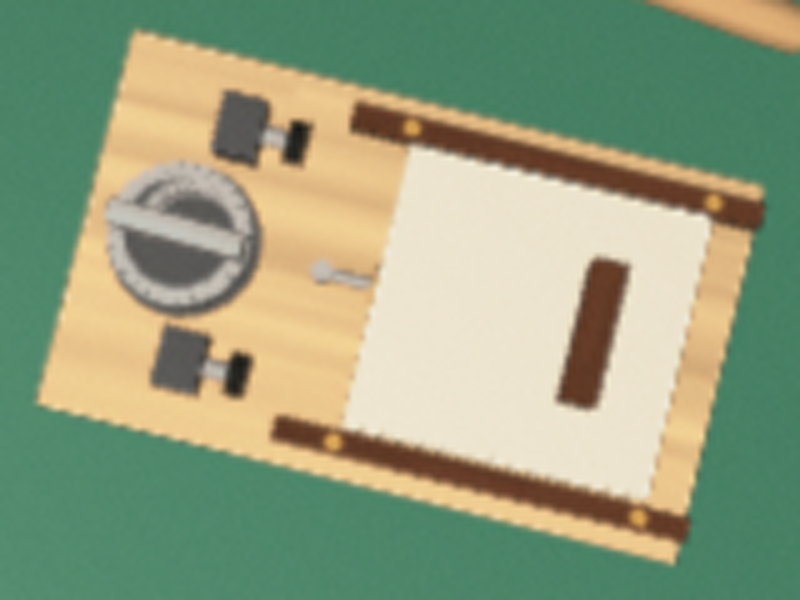

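View pics/scenecrop.png

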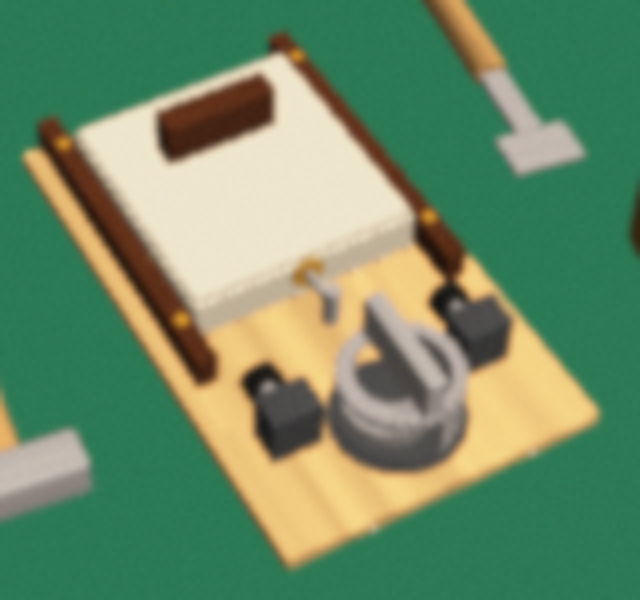

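Run:
```python
import pickle,cv2
from h import *
s,c=pickle.load(open("s0.pkl","rb"))
f=lambda L:(np.array(L,float)+.5)/5-.5+[245,180]
T=onz(s,f([(135,30),(763,185),(675,563),(38,403)]),.01)
print("tray",T[:,:2],"lens",[np.linalg.norm(T[i]-T[(i+1)%4]) for i in range(4)])
ax=(T[0]-T[1]+T[3]-T[2])[:2]; th=np.arctan2(ax[1],ax[0]);ctr=T.mean(0)[:2]
print("yaw",th,np.degrees(th),"origin",ctr)
X=np.array([np.cos(th),np.sin(th)]);Y=np.array([-X[1],X[0]])
tf=lambda P:np.c_[(P[:,:2]-ctr)@X,(P[:,:2]-ctr)@Y]
# white mask board
img=s["image"][180:300,245:405].astype(int)
hsv=cv2.cvtColor(s["image"][180:300,245:405],cv2.COLOR_RGB2HSV)
m=((hsv[:,:,2]>190)&(hsv[:,:,1]<50)).astype(np.uint8)
m=cv2.morphologyEx(m,cv2.MORPH_OPEN,np.ones((3,3)))
cs,_=cv2.findContours(m,0,2);k=max(cs,key=cv2.contourArea)
b=cv2.boxPoints(cv2.minAreaRect(k))+[245,180]
B=onz(s,b,.04);print("board top px",b.round(1).tolist(),"tray fr",tf(B).round(4).tolist(),"ctr",tf(B).mean(0),"len",np.linalg.norm(B[0]-B[1]),np.linalg.norm(B[1]-B[2]))
d=B[1]-B[2];print("board edge dirs deg",np.degrees(np.arctan2(d[1],d[0])))
# batten
W=onz(s,f([(592,258),(630,264),(596,408),(558,402)]),.07);print("batten",W[:,:2].mean(0),tf(W).round(4).tolist(),tf(W).mean(0))
H=onz(s,f([(321,271)]),.04);print("head",tf(H))
# bar top
G=onz(s,f([(108,203),(108,222),(240,255),(243,236)]),.076);print("bar",G[:,:2].mean(0),tf(G).round(4).tolist(),tf(G).mean(0))
C=onz(s,f([(183,237)]),.048);print("cup",tf(C))
P=onz(s,f([(298,143),(238,375)]),.035);print("pads",tf(P))
for n,z,uv in(("jar",.075,(271,317)),("knife",.01,(342,322)),("mallet",.02,(325,155)),("malletend",.02,(405,187))):print(n,onz(s,[uv],z)[0,:2])
fs=lambda L:(np.array(L,float)+.5)/4-.5+[265,195]
W=onz(c,fs([(158,114),(262,75),(274,95),(166,133)]),.07);print("scene batten top",W[:,:2].mean(0))
T2=onz(c,fs([(290,567),(598,413)]),.01);print("scene tray front",T2[:,:2], T[[0,3],:2])
```

```text
tray [[ 0.68365037  0.023782  ]
 [ 0.59787191 -0.28268404]
 [ 0.41473445 -0.23210293]
 [ 0.50151986  0.07488983]] lens [np.float64(0.3182442128801853), np.float64(0.18999415756199), np.float64(0.31902392285530523), np.float64(0.18916535824380493)]
yaw 1.2965857111977577 74.28888902859975 origin [ 0.54944415 -0.10402878]
board top px [[313.2, 264.6], [326.9, 208.6], [387.4, 223.4], [373.7, 279.4]] tray fr [[0.0124, 0.0697], [0.013, -0.0683], [-0.1361, -0.0688], [-0.1353, 0.069]] ctr [-0.06150628  0.00039186] len 0.13795798521374206 0.14911098160704633
board edge dirs deg 74.46737372662201
batten [ 0.52428433 -0.19143752] [[-0.0818, -0.0332], [-0.0997, -0.0347], [-0.1, 0.0343], [-0.0823, 0.0358]] [-0.09095603  0.00055067]
head [[0.04033997 0.00104758]]
bar [0.5778515  0.00165664] [[0.1424, -0.003], [0.1402, 0.0056], [0.0772, 0.0057], [0.078, -0.0032]] [0.10942928 0.00127222]
cup [[0.10746582 0.00182157]]
pads [[ 0.06633746 -0.05661099]
 [ 0.0668192   0.05860051]]
jar [0.36859752 0.02596491]
knife [ 0.34617499 -0.13851456]
mallet [ 0.75412612 -0.10983574]
malletend [ 0.66902806 -0.30318786]
scene batten top [ 0.52436576 -0.18953639]
scene tray front [[0.68267019 0.02839136]
 [0.49882322 0.07625314]] [[0.68365037 0.023782  ]
 [0.50151986 0.07488983]]
```

The crop confirms the white board, with its batten and stud facing the cam. The cam lies at 108 mm from the plate centre, so the tray origin must sit about 23 mm ahead of the plate centre. The pads and the 30–60 mm gap agree with that. The batten from the two views agrees to 2 mm. Next I check reachability, then grip.

```bash
cat >> h.py <<'E'
from scipy.spatial.transform import Rotation as Ro
YAW=np.radians(74.37); X=np.array([np.cos(YAW),np.sin(YAW),0]);Y=np.array([-X[1],X[0],0])
BAT=np.array([.5243,-.1908,0]); CAM=np.array([.5776,.0005,0])
def down(a): # tool y along world yaw a
    y=np.array([np.cos(a),np.sin(a),0]);z=np.array([0,0,-1.]);x=np.cross(y,z)
    q=Ro.from_matrix(np.c_[x,y,z]).as_quat(); return q[[3,0,1,2]]
E
python3 - <<'E'
from rig import ctrl
from h import *
print("cam from tray line: lateral",(CAM-BAT)@Y,"along",(CAM-BAT)@X)
for k in(0,np.pi):
    for z in(.2,.044): print("bat",k,ctrl.ik(BAT+[0,0,z],down(YAW+k)))
for a in(np.pi/2,-np.pi/2):
    for t in(0,1,2,2.6):print("cam",a,t,ctrl.ik(CAM+[0,0,.055],down(YAW+a-t)))
E
```

```text
cam from tray line: lateral 0.000211776463082525 along 0.1985863418030799
bat 0 [-0.48005027  0.37170712 -0.12059045  1.07849875  0.         -0.20725531]
bat 0 [-0.48005027  0.52417626 -0.33154149  0.71507858  0.         -0.20725531]
bat 3.141592653589793 [-0.48005027  0.37170712 -0.12059045  1.07849875  0.          2.93433734]
bat 3.141592653589793 [-0.48005027  0.52417626 -0.33154149  0.71507858  0.          2.93433734]
cam 1.5707963267948966 0 [-0.12568372  0.54118951 -0.26389537  0.76571145  0.         -1.42368508]
cam 1.5707963267948966 1 [-0.12568372  0.54118951 -0.26389537  0.76571145  0.         -0.42368508]
cam 1.5707963267948966 2 [-0.12568372  0.54118951 -0.26389537  0.76571145  0.          0.57631492]
cam 1.5707963267948966 2.6 [-0.12568372  0.54118951 -0.26389537  0.76571145  0.          1.17631492]
cam -1.5707963267948966 0 [-0.12568372  0.54118951 -0.26389537  0.76571145  0.          1.71790757]
cam -1.5707963267948966 1 [-0.12568372  0.54118951 -0.26389537  0.76571145  0.          2.71790757]
cam -1.5707963267948966 2 [-0.12568372  0.54118951 -0.26389537  0.76571145  0.         -2.56527774]
cam -1.5707963267948966 2.6 [-0.12568372  0.54118951 -0.26389537  0.76571145  0.         -1.96527774]
```

Run:
```python
from rig import ctrl
import cv2
from h import *
q=down(YAW)
ctrl.goto(BAT+[0,0,.16],q)
ctrl.gripper_to(.06,40)
ctrl.move_linear(BAT+[0,0,.075],rate=.12)
f=ctrl.move_linear(BAT+[0,0,.045],rate=.05,until_force=8)
print("hit",f)
ctrl.gripper_to(0,40)
o=ctrl.observe();print(o["time"],o["ee_pos"],o["grip_width"],o["force"],o["ft_torque"])
s=ctrl.snapshot("scene");cv2.imwrite("pics/grip.png",cv2.resize(s["image"][150:350,240:450,::-1],None,fx=3,fy=3))
```

```text
hit False
4.15 [ 0.52452412 -0.19129327  0.04546579] 0.017199005864406577 [-0.88408019 -2.40359266  4.95050174] [-0.41390208  0.3565996   0.06327489]
```

View pics/grip.png

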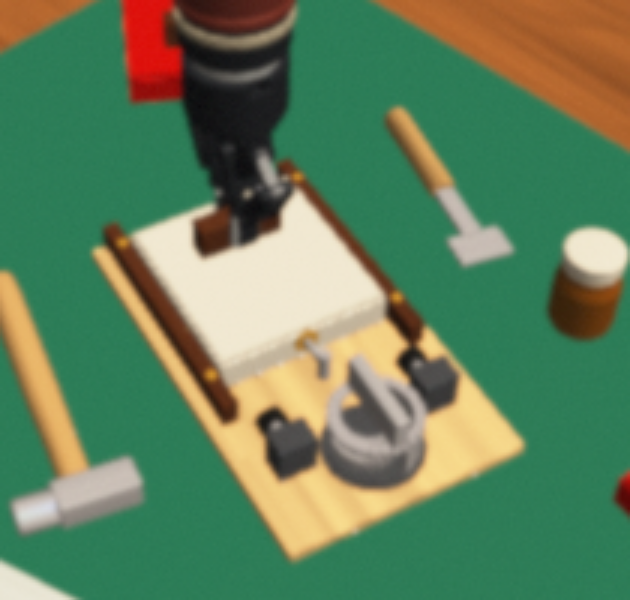

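The grip is good: batten at (240,225) between the fingers, width 17.2 mm. I now slide it 36 mm, then go in small steps while watching the force along the tray.

Run:
```python
from rig import ctrl
import cv2
from h import *
o=ctrl.observe();p0=np.array(o["ee_pos"])
F=lambda:(lambda o:(o["force"]@X,o["force"]@Y,o["force"][2],(o["ee_pos"]-p0)@X*1e3))(ctrl.observe())
print(np.round(F(),2))
print(ctrl.move_linear(p0+X*.036,rate=.04,until_force=15));print(np.round(F(),2))
base=None
for d in np.arange(.037,.060,.001):
    ctrl.move_linear(p0+X*d,rate=.02)
    f=F();print(np.round(f,2))
    if base is None: base=f[0]
    if f[0]<base-8: break
print(ctrl.observe()["time"])
for n in("scene","top"):
    s=ctrl.snapshot(n);im=s["image"][180:300,245:405] if n=="top" else s["image"][195:345,265:425]
    cv2.imwrite(f"pics/slid_{n}.png",cv2.resize(im[:,:,::-1],None,fx=4,fy=4,interpolation=cv2.INTER_CUBIC))
```

```text
[-2.73  0.83  6.71  0.  ]
False
[ 0.62  0.06  2.85 36.4 ]
[-3.3   0.16  2.51 36.83]
[-5.45 -0.04  2.24 37.81]
[-3.75 -0.78  2.47 38.98]
[-4.72 -0.18  1.92 40.09]
[-3.81  0.57  2.35 41.11]
[-4.29  0.25  1.83 42.13]
[-3.590e+00 -2.000e-02  2.280e+00  4.312e+01]
[-2.96  0.24  2.48 44.1 ]
[-3.01  0.7   3.28 45.11]
[-3.07  0.73  2.46 46.12]
[-4.33 -0.69  2.23 47.09]
[-4.64  0.56  2.74 47.95]
[-7.76  0.77  2.31 48.32]
[-11.98   1.27   4.23  48.53]
8.7417
```

View pics/slid_scene.png

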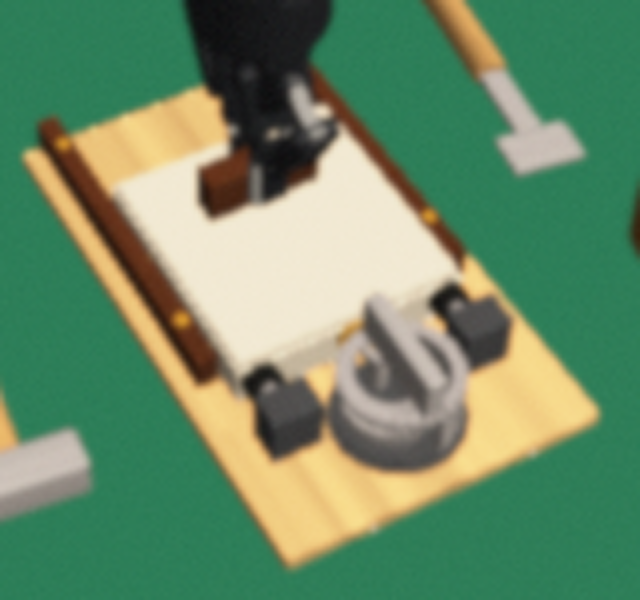

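View pics/slid_top.png

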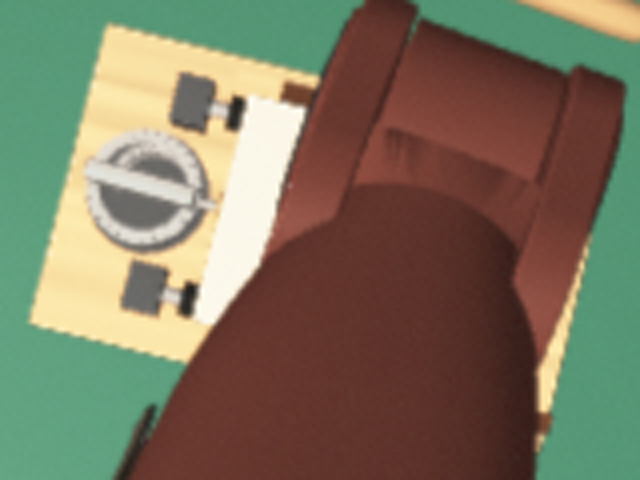

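The board meets both pads (black pads at its edge), the T-head is visible inside the mouth at about (380,370) in the crop, and the force rose sharply at 48.3 mm. I refine the cam axis with the second view before gripping the bar.

Run:
```python
import pickle,cv2
from h import *
s,c=pickle.load(open("s0.pkl","rb"))
for n,S,(x0,x1,y0,y1) in(("scene",c,(335,395,255,325)),("top",s,(260,305,205,250))):
    im=cv2.resize(S["image"][y0:y1,x0:x1,::-1],None,fx=8,fy=8,interpolation=cv2.INTER_CUBIC)
    cv2.imwrite(f"pics/cam_{n}.png",im)
```

```text
(no output)
```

View pics/cam_scene.png

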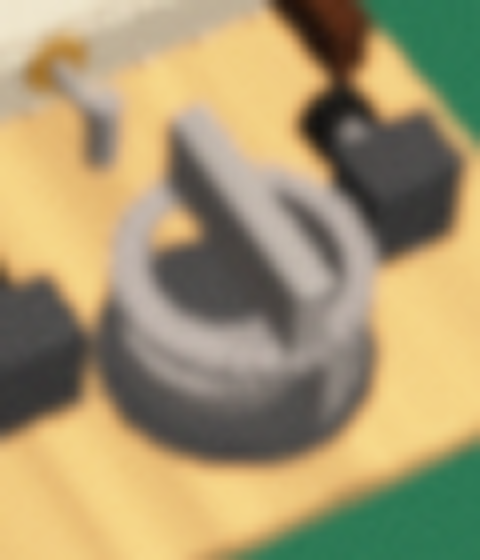

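View pics/cam_top.png

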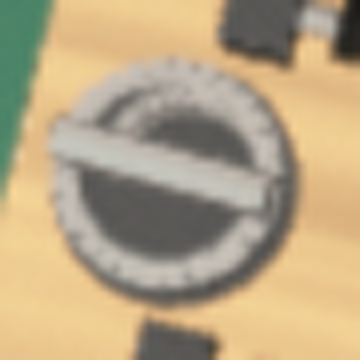

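Run:
```python
import pickle,cv2
from h import *
s,c=pickle.load(open("s0.pkl","rb"))
f=lambda L,o:(np.array(L,float)+.5)/8-.5+o
A=onz(c,f([(172,125),(205,105),(338,278),(300,300)],[335,255]),.076)
B=onz(s,f([(57,118),(270,178),(262,208),(52,152)],[260,205]),.076)
E=onz(s,f([(171,180)],[260,205]),.048)
for n,Q in(("scene",A),("top",B)):
    d=Q[1]-Q[2] if n=="scene" else Q[0]-Q[1]
    d=(Q[0]+Q[1]-Q[2]-Q[3]) if n=="scene" else (Q[1]+Q[2]-Q[0]-Q[3])
    print(n,Q[:,:2].mean(0),"yaw of cam +x deg",np.degrees(np.arctan2(-d[1],-d[0])),"len",np.linalg.norm(d)/2)
print("cup top",E)
```

```text
scene [0.57695655 0.0038336 ] yaw of cam +x deg 73.67294924122749 len 0.06316468628473454
top [0.57863461 0.00153872] yaw of cam +x deg 72.92777939473694 len 0.06352834078693576
cup top [[5.76660264e-01 5.40263320e-04 4.80000000e-02]]
```

```bash
cat >> h.py <<'E'
CAM=np.array([.5775,.0018,0]); CY=np.radians(73.3)+np.pi/2
E
python3 - <<'E'
from rig import ctrl
import cv2
from h import *
ctrl.gripper_to(.045)
p=np.array(ctrl.observe()["ee_pos"])
ctrl.move_linear(np.r_[p[:2],.125],rate=.1)
s=ctrl.snapshot("scene");cv2.imwrite("pics/rel.png",cv2.resize(s["image"][195:345,265:425,::-1],None,fx=4,fy=4,interpolation=cv2.INTER_CUBIC))
ctrl.goto(CAM+[0,0,.125],down(CY))
o=ctrl.observe();print(o["time"],o["force"],o["ft_torque"],o["ee_pos"])
print(ctrl.move_linear(CAM+[0,0,.056],rate=.06,until_force=8))
ctrl.gripper_to(0,70)
o=ctrl.observe();print(o["time"],o["force"],o["ft_torque"],o["ee_pos"],o["grip_width"])
s=ctrl.snapshot("scene");cv2.imwrite("pics/camgrip.png",cv2.resize(s["image"][195:345,265:425,::-1],None,fx=4,fy=4,interpolation=cv2.INTER_CUBIC))
E
```

```text
11.3917 [0.46951468 0.23324247 0.53840432] [-0.02949109  0.00924973  0.00028964] [0.57731802 0.00148285 0.12473364]
False
13.0917 [-1.10329217e+00  1.75593628e-03  5.22709480e+00] [-0.00049075  0.07762895  0.05484841] [0.57790499 0.0017182  0.05646063] 0.010282175370913353
```

View pics/rel.png

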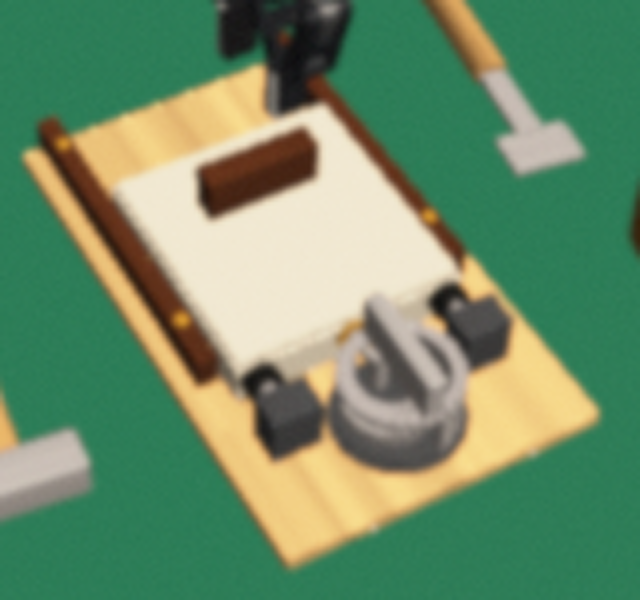

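View pics/camgrip.png

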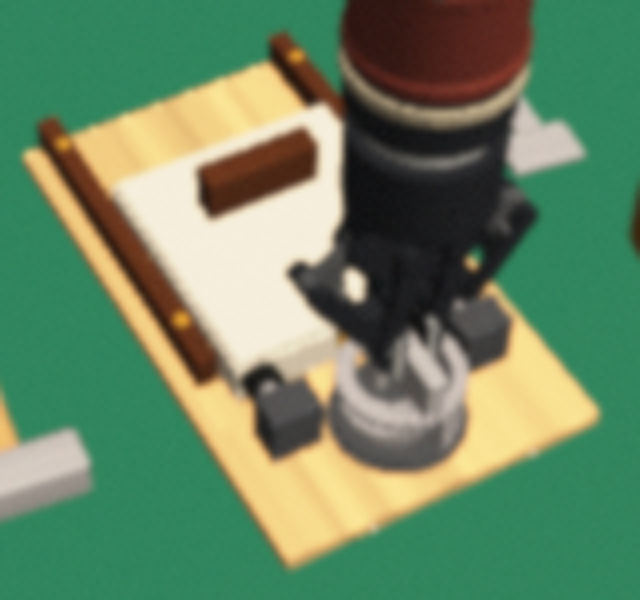

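The board stayed at the pads after release, and the bar is gripped (10.3 mm). I now turn in small steps while watching the moment.

```bash
cat > turn.py <<'E'
from rig import ctrl
from h import *
def ang():
    o=ctrl.observe();q=np.array(o["tool_rot"]);R=Ro.from_quat(q[[1,2,3,0]]).as_matrix()
    a=CY-np.arctan2(R[1,1],R[0,1]); a=(a+np.pi)%(2*np.pi)-np.pi
    return o,a
def run(t0,t1,step,stop,pos=CAM+[0,0,.056]):
    for t in np.arange(t0,t1+1e-9,step):
        ctrl.goto(pos,down(CY-t)); ctrl.pause(.05)
        M=[];
        for i in range(3):
            o,a=ang();M.append(np.r_[o["ft_torque"][2],o["force"]]);ctrl.pause(.03)
        m=np.mean(M,0)
        print(f"{o['time']:.1f} cmd {t:.2f} act {a:.3f} Mz {m[0]:.3f} Fx {m[1:]@X:.1f} Fy {m[1:]@Y:.1f} Fz {m[3]:.1f} w {o['grip_width']*1e3:.1f}",flush=True)
        if abs(m[0])>stop or a<-.5: break
E
python3 -c "
from turn import *
run(.1,.7,.1,.2)"
```

```text
13.5 cmd 0.10 act 0.100 Mz -0.028 Fx -0.4 Fy 0.1 Fz 5.8 w 10.3
13.9 cmd 0.20 act 0.200 Mz -0.053 Fx -0.9 Fy 0.9 Fz 6.0 w 10.6
14.3 cmd 0.30 act 0.300 Mz -0.058 Fx -0.4 Fy 0.2 Fz 5.9 w 10.6
14.7 cmd 0.40 act 0.400 Mz -0.035 Fx -0.3 Fy -0.2 Fz 5.8 w 10.2
15.1 cmd 0.50 act 0.500 Mz -0.049 Fx -0.0 Fy 0.5 Fz 5.7 w 10.7
15.5 cmd 0.60 act 0.600 Mz -0.050 Fx -0.7 Fy 0.5 Fz 6.2 w 10.4
15.9 cmd 0.70 act 0.700 Mz -0.045 Fx 0.1 Fy 0.3 Fz 5.9 w 10.1
```

```bash
python3 -c "
from turn import *
run(.75,2.4,.05,.2)"
```

```text
16.3 cmd 0.75 act 0.750 Mz -0.039 Fx 0.5 Fy 1.0 Fz 5.8 w 10.5
16.7 cmd 0.80 act 0.800 Mz -0.015 Fx -0.3 Fy 0.4 Fz 6.3 w 10.5
17.1 cmd 0.85 act 0.850 Mz 0.024 Fx -0.3 Fy 0.9 Fz 5.9 w 10.4
17.5 cmd 0.90 act 0.900 Mz 0.041 Fx 0.2 Fy 0.9 Fz 6.6 w 10.4
17.9 cmd 0.95 act 0.950 Mz 0.059 Fx 0.1 Fy 0.8 Fz 6.1 w 10.0
18.3 cmd 1.00 act 1.000 Mz 0.046 Fx 0.2 Fy 0.5 Fz 6.5 w 10.3
18.7 cmd 1.05 act 1.050 Mz 0.121 Fx -0.3 Fy 0.9 Fz 6.6 w 10.6
19.1 cmd 1.10 act 1.100 Mz 0.177 Fx -0.6 Fy 1.0 Fz 6.0 w 10.4
19.5 cmd 1.15 act 1.150 Mz 0.229 Fx -0.5 Fy 0.5 Fz 6.5 w 10.5
```

Torque is rising about 1.1 N m/rad from contact at roughly 1.0 rad. I use fine steps to about 0.31 N m, mid-window.

```bash
python3 -c "
from turn import *
run(1.17,1.30,.02,.295)"
```

```text
19.9 cmd 1.17 act 1.169 Mz 0.468 Fx -0.7 Fy 0.3 Fz 6.4 w 10.4
```

```bash
python3 -c "
from turn import *
for i in range(12):
    o,a=ang(); print(round(o['time'],2),round(a,4),o['ft_torque'].round(3),o['force'].round(1),round(o['joint_efforts'][5],3)); ctrl.pause(.05)"
```

```text
19.94 1.1693 [0.003 0.179 0.495] [ 0.2 -0.9  6.5] 0.473
19.99 1.1693 [-0.002  0.187  0.474] [-0.9  0.2  6. ] 0.472
20.04 1.1693 [-0.053  0.2    0.453] [-0.3 -0.6  6.6] 0.472
20.09 1.1693 [-0.022  0.228  0.491] [-1.2 -0.3  5.6] 0.472
20.14 1.1693 [-0.029  0.254  0.467] [-1.3 -0.6  7. ] 0.472
20.19 1.1694 [-0.027  0.187  0.496] [-0.5 -1.5  5.7] 0.472
20.24 1.1693 [-0.022  0.12   0.465] [-0.9 -0.9  6.2] 0.472
20.29 1.1694 [-0.032  0.196  0.464] [-0.3 -0.7  5.8] 0.472
20.34 1.1693 [-0.06   0.155  0.479] [-0.9 -0.7  6.8] 0.472
20.39 1.1693 [-0.065  0.172  0.495] [-0.7 -0.2  5.4] 0.472
20.44 1.1694 [-0.048  0.184  0.477] [-0.8 -0.5  7. ] 0.472
20.49 1.1694 [-0.049  0.218  0.47 ] [-0.4 -0.9  5.4] 0.472
```

Joint 6's effort confirms 0.47 N m is held now. The larger steps before it read low because they ended in overshoot. Before deciding whether to back off, I measure how far the board was drawn onto the pads (sub-pixel shift against camgrip.png).

Run:
```python
from rig import ctrl
import cv2
from h import *
cs=[ctrl.snapshot("scene") for i in range(4)]
c=cs[0]; im=np.mean([k["image"] for k in cs],0).astype(np.uint8)
cur=cv2.resize(im[195:345,265:425,::-1],None,fx=4,fy=4,interpolation=cv2.INTER_CUBIC);cv2.imwrite("pics/t117.png",cur)
g=lambda a:cv2.cvtColor(a,cv2.COLOR_BGR2GRAY).astype(np.float32)
C=g(cur)
def ecc(A,B,r):
    x0,x1,y0,y1=r;w=np.eye(2,3,dtype=np.float32)
    cc,w=cv2.findTransformECC(A[y0:y1,x0:x1],B[y0:y1,x0:x1],w,cv2.MOTION_TRANSLATION,(3,200,1e-6),None,5)
    return (w[:,2]/4).round(3),round(cc,4)
# jac: px per mm along tray x at batten
P=BAT+X*.0485+[0,0,.07]; print("px per mm",(proj(c,[P+X*.001])-proj(c,[P])).round(3))
for n in("rel","camgrip"):
    A=g(cv2.imread(f"pics/{n}.png"))
    for m,r in(("batten",(180,325,120,230)),("board rear left",(105,200,170,260)),("static rail end",(30,110,110,260)),("static tray front",(200,560,480,590))):
        print(n,m,ecc(A,C,r))
```

```text
px per mm [[0.22  0.286]]
rel batten (array([0.237, 0.353], dtype=float32), 0.7979)
rel board rear left (array([0.778, 0.473], dtype=float32), 0.9962)
rel static rail end (array([-0.02 , -0.009], dtype=float32), 0.9996)
rel static tray front (array([0.002, 0.075], dtype=float32), 0.9982)
camgrip batten (array([0.238, 0.337], dtype=float32), 0.8014)
camgrip board rear left (array([0.743, 0.351], dtype=float32), 0.996)
camgrip static rail end (array([0.002, 0.013], dtype=float32), 0.9997)
camgrip static tray front (array([-0.001,  0.003], dtype=float32), 0.9999)
```

View pics/t117.png

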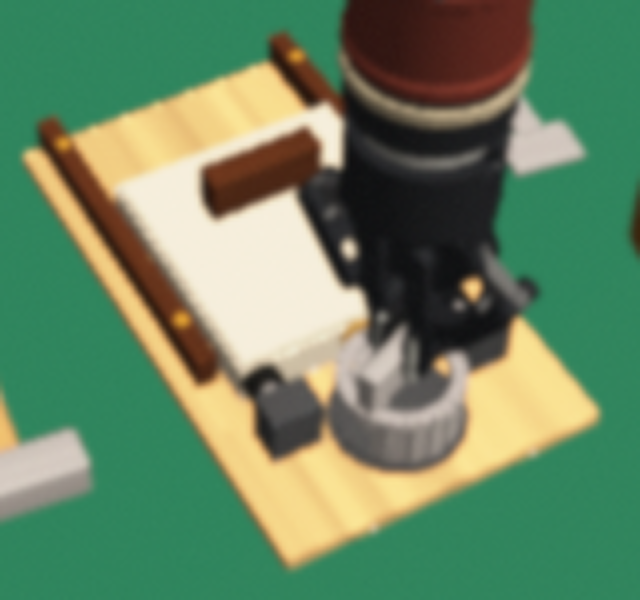

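Run:
```python
from rig import ctrl
import cv2,pickle
from h import *
s,c=pickle.load(open("s0.pkl","rb"))
g=lambda a:cv2.cvtColor(a,cv2.COLOR_BGR2GRAY).astype(np.float32)
C=g(cv2.imread("pics/t117.png"))
P=BAT+X*.0485+[0,0,.06];J=np.c_[(proj(c,[P+X*.001])-proj(c,[P])).ravel(),(proj(c,[P+Y*.001])-proj(c,[P])).ravel()]
for n in("rel","camgrip"):
  A=g(cv2.imread(f"pics/{n}.png"))
  for r in((185,285,130,225),(190,290,125,220),(195,325,120,172),(110,295,120,225)):
    x0,x1,y0,y1=r
    w=np.eye(2,3,dtype=np.float32)
    cc,w=cv2.findTransformECC(A[y0:y1,x0:x1],C[y0:y1,x0:x1],w,cv2.MOTION_TRANSLATION,(3,300,1e-7),None,5)
    print(n,r,round(cc,4),(w[:,2]/4).round(3),"tray mm",np.linalg.solve(J,w[:,2]/4).round(2))
```

```text
rel (185, 285, 130, 225) 0.9963 [0.89  0.063] tray mm [1.12 1.64]
rel (190, 290, 125, 220) 0.9957 [0.888 0.066] tray mm [1.12 1.63]
rel (195, 325, 120, 172) 0.9947 [0.942 0.025] tray mm [1.07 1.8 ]
rel (110, 295, 120, 225) 0.9879 [0.858 0.095] tray mm [1.17 1.53]
camgrip (185, 285, 130, 225) 0.991 [0.868 0.072] tray mm [1.12 1.58]
camgrip (190, 290, 125, 220) 0.9914 [0.868 0.073] tray mm [1.12 1.58]
camgrip (195, 325, 120, 172) 0.9949 [ 0.957 -0.01 ] tray mm [0.99 1.88]
camgrip (110, 295, 120, 225) 0.9898 [0.845 0.097] tray mm [1.16 1.5 ]
```

Visible in the picture: the cam is turned, the board is drawn 1.1 mm onto the pads and slid 1.6 mm sideways to the rail. By the stated 1 mm per 20 N that is about 22–27 N, while the torque alone suggests up to 40 N. I turn back a little in tiny steps: forward and backward torques sum to 2·F·5 mm, whatever the friction, which should settle it.

Run:
```python
from turn import *
pos=CAM+[0,0,.056]
for t in np.arange(1.16,1.085,-.01):
    ctrl.goto(pos,down(CY-t)); ctrl.pause(.08)
    o,a=ang(); e=o["joint_efforts"][5]; print(f"{o['time']:.1f} {t:.3f} act {a:.4f} eff {e:.3f} Mz {o['ft_torque'][2]:.3f}")
    L=e
```

```text
21.1 1.160 act 1.1595 eff 0.340 Mz 0.323
21.4 1.150 act 1.1497 eff 0.194 Mz 0.220
21.7 1.140 act 1.1399 eff 0.046 Mz 0.089
22.1 1.130 act 1.1301 eff -0.096 Mz -0.082
22.4 1.120 act 1.1201 eff -0.095 Mz -0.103
22.7 1.110 act 1.1101 eff -0.094 Mz -0.093
23.1 1.100 act 1.1001 eff -0.088 Mz -0.109
23.4 1.090 act 1.0901 eff -0.079 Mz -0.047
```

Run:
```python
from turn import *
pos=CAM+[0,0,.056]
for t in np.arange(1.10,1.161,.01):
    ctrl.goto(pos,down(CY-t)); ctrl.pause(.08)
    o,a=ang(); e=o["joint_efforts"][5]; print(f"{o['time']:.1f} {t:.3f} act {a:.4f} eff {e:.3f} Mz {o['ft_torque'][2]:.3f}")
```

```text
23.7 1.100 act 1.0999 eff 0.008 Mz -0.014
24.1 1.110 act 1.1097 eff 0.181 Mz 0.160
24.4 1.120 act 1.1194 eff 0.342 Mz 0.325
24.7 1.130 act 1.1295 eff 0.390 Mz 0.418
25.1 1.140 act 1.1394 eff 0.390 Mz 0.402
25.4 1.150 act 1.1494 eff 0.423 Mz 0.525
25.7 1.160 act 1.1594 eff 0.447 Mz 0.474
```

Forward torque is 0.39 and backward −0.095 N m at the same angle, so F ≈ (0.39−0.095)/0.010 ≈ 30 N, mid-window. It is slightly higher now at 0.447 N m, so I ease back to that point, unload and let go.

Run:
```python
from turn import *
import cv2
pos=CAM+[0,0,.056]
for t in (1.15,1.14,1.13,1.12,1.11,1.116):
    ctrl.goto(pos,down(CY-t)); ctrl.pause(.06)
    o,a=ang(); print(f"{o['time']:.1f} {t:.3f} act {a:.4f} eff {o['joint_efforts'][5]:.3f}")
ctrl.gripper_to(.04); ctrl.pause(.2)
o,a=ang();print(o["grip_width"],o["force"].round(1),o["ft_torque"].round(2))
ctrl.move_linear(CAM+[0,0,.15],rate=.08)
ctrl.goto([.40,-.25,.25],down(YAW))
ctrl.pause(.3)
o=ctrl.observe();print(o["time"],o["force"])
for n in("scene","top"):
    s=ctrl.snapshot(n);im=s["image"][180:300,245:405] if n=="top" else s["image"][195:345,265:425]
    cv2.imwrite(f"pics/end_{n}.png",cv2.resize(im[:,:,::-1],None,fx=4,fy=4,interpolation=cv2.INTER_CUBIC))
    cv2.imwrite(f"pics/endfull_{n}.png",s["image"][:,:,::-1])
```

```text
26.1 1.150 act 1.1496 eff 0.275
26.4 1.140 act 1.1398 eff 0.134
26.7 1.130 act 1.1300 eff -0.008
27.0 1.120 act 1.1202 eff -0.152
27.3 1.110 act 1.1102 eff -0.121
27.6 1.116 act 1.1161 eff -0.057
0.04003475239986957 [-0.1  0.6  0.6] [-0.06  0.02  0.03]
31.0417 [-0.15673255 -0.30109144  0.07337967]
```

View pics/end_scene.png

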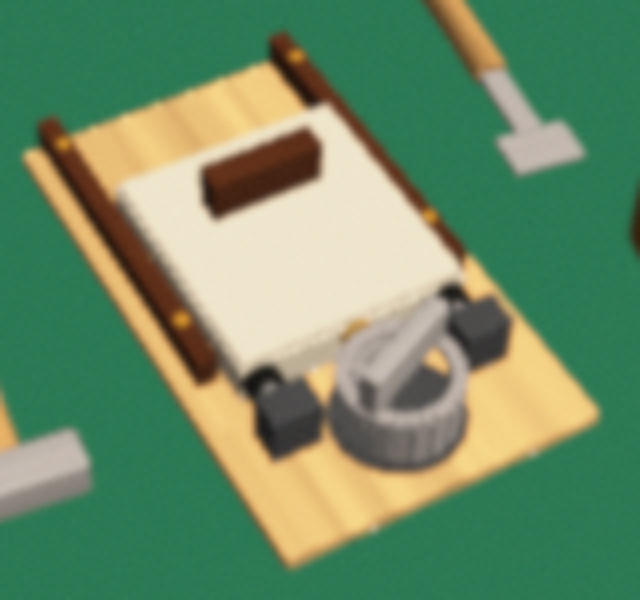

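View pics/endfull_top.png

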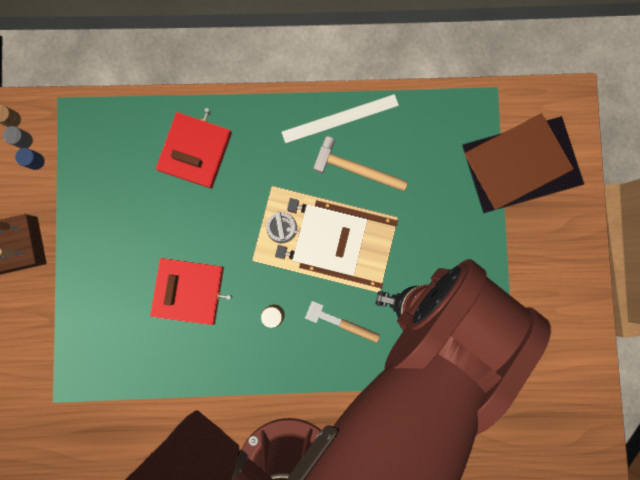

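The end pictures show the bar turned to about 1.1 rad (bar centre at (400,350) in the crop), the board on both pads, and the jar, hammer and knife unmoved at (271,317), (360,165) and (342,322). One last displacement check, then I hand in.

Run:
```python
from rig import ctrl
import cv2,pickle
from h import *
s,c=pickle.load(open("s0.pkl","rb"))
g=lambda a:cv2.cvtColor(a,cv2.COLOR_BGR2GRAY).astype(np.float32)
C=g(cv2.imread("pics/end_scene.png"));A=g(cv2.imread("pics/rel.png"))
P=BAT+X*.0485+[0,0,.06];J=np.c_[(proj(c,[P+X*.001])-proj(c,[P])).ravel(),(proj(c,[P+Y*.001])-proj(c,[P])).ravel()]
w=np.eye(2,3,dtype=np.float32)
cc,w=cv2.findTransformECC(A[125:230,185:330],C[125:230,185:330],w,cv2.MOTION_TRANSLATION,(3,300,1e-7),None,5)
print(cc,"tray mm",np.linalg.solve(J,w[:,2]/4).round(2))
ctrl.close_job();print("handed in")
```

```text
0.9990869563376775 tray mm [1.08 1.82]
the job is handed in; nothing more can be done
handed in
```

I slid the white board about 48 mm until it met both pads with its T-head inside the cam mouth. I then turned the cam clockwise to about 1.1 rad, let go, moved clear and handed the job in. It took about 31 s of the 72 s allowed; the hand-in gives no verdict.

**Last checks**
- **Pull on the stud:** it should be inside the 15–46 N window, but the two estimates differ. Turning the cam forward and back near the final angle took 0.39 and −0.095 N m, which gives about 30 N. After release the pictures show the board 1.1 mm further onto the pads, which gives about 22 N plus any preload.
- **Torque:** it reached 0.47 N m for a moment, above the 0.25–0.4 N m snug range but below 0.6 N m, and I then eased it back. My early larger steps had read low because they overshot.
- **Board position:** the cam also drew it about 1.8 mm sideways, roughly the play up to one rail. I could see no tilt in the pictures.
- **Surroundings:** the jar, hammer and knife look unmoved, and the gripper is clear of everything.

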